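Unpin the bar rest, draw its post up level with the anvil and hold it

ROBOT

A 6-joint arm with a two-finger parallel gripper is mounted at the origin on the work surface. World frame = base frame: x ahead of the robot, y to its left, z up, the work surface at z = 0. Lengths are in m, angles in rad, forces in N, time in s.
With the tool pointing down it reaches from about 0.325 to 1 m from the base axis. Payload 5.1 kg.
Tool frame: the origin (TCP) lies between the finger pads; the fingertips stand 11 mm ahead of it and the grasp point (between the pads) lies 8 mm behind it; z points along the fingers, y is the line along which they close (so a half turn about z gives the same grasp; the last joint's range is limited). The gripper opens to 85 mm and grips with 20 to 120 N. Pads are 22 mm wide; open, the fingers measure 114 mm over their backs; the gripper's body (76 mm by 85 mm) begins 54 mm behind the grasp point. The pads swing forward as they close: fully open they stand 13 mm farther back than shut.
Start: joints at [-1.424, 0.124, 1.65, -0, 1.367, -0.083], TCP at [0.148, -0.633, 0.218] pointing down, gripper open.
Joint ranges: [-2.61, 2.61], [-1.02, 2.33], [0.03, 2.71], [-1.35, 4.49], [0.32, 2.68], [-2.91, 2.91]. Speed limits (rad/s): [2.57, 2.57, 3.14, 3.14, 3.14, 3.14].

INTERFACE

Orientations are given as a 3x3 rotation matrix whose columns are the frame's x, y, z axes.
In Python, from plant import sense, read_camera, calibration, finish_job gives the robot as it stands.
- The arm moves only by the tool send_rows, never from a script. Its argument "increments" is a list of rows, each a list of 3 entries, a list of its own where there are three numbers: the shift along the tool's x, y, z in mm, then the turn, a rotation vector about the tool's x, y, z in rad, then the opening, from -1 (shut) to 1 (fully open). In form: [[[x, y, z], [rx, ry, rz], claw], ...]. A call has 1 to 12 rows; each row shifts and turns the commanded pose from where the row before left it, along the tool's axes as they then stand; what a row does not reach is not made up. A row lasts 1/8 s, in which the tool goes at most 62.5 mm and 10.7 degrees, less where a joint would pass 70% of its speed; a pose out of reach is approached as far as the arm can. A call with a gripper value outside its range is refused whole. The fingers move at their own pace and stop on an object; the grip force is fixed at half the most. Time passes only in rows, so rows that do not move let the fingers close. It gives the time, the measured TCP pose, the force, the opening and the grip force at its end, in the units of the state.
- sense(): the state, without advancing time (a new reading comes with each control period).
- read_camera(name): name is "scene" or "top"; returns (picture, depth): 420x560x3 uint8, blue, green, red; 420x560 float32, m along the optical axis (not along the pixel's ray), 0 where there is no reading.
- calibration(name): a dict with "K" (3x3 intrinsics, pixels), "R" (3x3) and "t" (3): a world point X has camera coordinates R X + t. Camera axes: x right, y down, z forward; pixel columns grow to the right and rows downward; lengths in m; the calibration is good to about 2 mm. A picture is of the moment at which its call begins. calibration takes no time and is no camera call.
- finish_job(): hands the job in; it is judged then, once.
The state is a dict: "clock": time; "joints": joint angles; "joint_vel": joint speeds; "tau": joint torques, N m; "tcp_pos": TCP position; "orientation": TCP orientation; "ft_force": force on the tool from outside, world axes, zero at the start; "moment": the same for the moment, N m; "finger_gap": finger opening in m; "grip_force": force on a finger pad.
Only numpy, scipy, OpenCV 4.12 (cv2) and the standard library are available. Lean on these libraries where they do the work, as an engineer would, in place of code of your own. Each camera call takes 0.05 s, during which the arm holds its last target. There are 200 camera calls.

TASK

The bar rest beside the bench anvil is pinned down at its lowest position. Pull the locking pin out of its socket and put the pin in the steel tray, then take the rest by its crossbar and draw its post straight up, without cocking or forcing it in the socket and not all the way out, until the top of the crossbar is level with the anvil's face. Finish still gripping it and holding it at that height, so that I can tighten the clamp screw; leave the other things on the bench where they are.

Things in the scene. Friction and masses are not known exactly. Their poses are not given: they have to be found in the camera images.
- rest_bar (a point): crossbar of the bar rest: level plain steel bar 110 mm long (its x), 22 mm wide (y), 20 mm high (z, up); this point is its middle, so its top is 10 mm higher. Its ends (x = +-55 mm, 8 mm thick) turn up 22 mm above the top. Grip it at its middle from above, across its width. At the start its underside is 18 mm above the socket's mouth
- socket_mouth (a point): centre of the mouth of the stand's vertical bore, 105 mm above the bench; z up along the bore. The bore is 93 mm deep and 0.8 mm wider than the post all round; a sprung shoe in it drags on the post with 1.5 to 3.5 N, more if it is pushed sideways. x along the crossbar at the start; the locking pin enters on the -y side
- pin_grip (a point): middle of the locking pin's steel handle, a bar 60 mm long (its y), 16 mm wide (x), 18 mm high (z). At the start it is level, 59 mm above the bench, on the stand's -y side, 42 to 102 mm from the post's axis. Ahead of it (+y) a 10 mm round shank, its end 98 mm from this point, goes through the socket and a cross hole in the post and stops the post rising
- tray_in (a point): an empty open steel tray (fixed) 140 mm (x) by 220 mm (y) and 20 mm high, walls 3 mm; this point is the middle of its inner floor, 3 mm above the bench
- anvil_face (a point): the bench anvil (fixed) on its oak block: this point is the middle of the flat top of its ground steel face, 60 mm wide (x) by 180 mm long (y), about 175 to 203 mm above the bench; the horn points to +y
- hammer_mid (a point): cross-peen hammer lying on the bench, 320 mm long along its x, this point in its handle, 13 mm up; to be left alone
- tongs_mid (a point): forge tongs lying on the bench, 280 mm long along x, 13 mm high; this point near the rivet; to be left alone
- brush_mid (a point): wire brush lying on the bench, 220 mm long along x, 26 mm high, this point near its middle; to be left alone
- chisel_mid (a point): short hot chisel lying on the bench, 160 mm long along x, 18 mm high; to be left alone
- tin_mid (a point): round tin, 74 mm in diameter, 85 mm high, standing; this point half-way up; to be left alone
- stand: the bar rest's stand, bolted down: 150 x 150 x 12 mm base plate with a 44 mm square steel socket. Origin under the middle of the plate, axes as socket_mouth. A clamp screw (not to be used) stands out to 58 mm on its +x side, 88 mm above the bench
- rest: the loose part of the bar rest, 0.5 to 0.85 kg: the crossbar with a round 22 mm post welded under its middle, standing in the stand's socket; slides back down if let go. Origin at the middle of the post's foot, 121 mm below the crossbar's middle
- pin: the locking pin, loose, 110 to 180 g; origin on the shank's axis, 72 mm (+y) from the handle's middle. A spring ball in the socket holds it by a groove: it snaps free when pulled along its -y with about 8 to 20 N, then drags with up to 14 N and is clear of the socket after 65 mm
Not all that is in view belongs to the job. Leave any brown, orange or pink look-alike of the rest alone.

How it is judged:
By the outcome, as a careful person would: the job done as asked, in the order asked, and still so for the second after the job is handed in, while the arm keeps its last pose, push and grip.
It also fails if it takes over 64 s, if anything falls off the work surface, if the arm or the gripper's body presses on something with over 40 N, if the wrist force passes 120 N, or if a joint passes its speed limit or range.

## Working session

There is one attempt and no reset: what is moved stays moved. The work goes in short steps, Python scripts to look and compute and a tool call to move; the robot and the scene stay as the last step left them, time stands still between calls to the robot, and variables do not carry over. Pictures are saved under pics/ and viewed, at most 10 in all, crops included, and the job is handed in when it is done.

Besides the shell and the picture viewer there is one more tool, called as name(argument=value, ...), one argument or row to a line, values as JSON. send_rows: Moves the arm, as the interface text tells. Its arguments: {"type":"object","properties":{"increments":{"type":"array"}},"required":["increments"]}

```bash
mkdir -p pics; cat > h.py <<'E'
import numpy as np, cv2
from plant import sense, read_camera, calibration, finish_job
def cloud(name):
    im,d=read_camera(name); c=calibration(name); K,R,t=map(np.array,(c["K"],c["R"],c["t"]))
    v,u=np.indices(d.shape); r=np.stack([(u-K[0,2])/K[0,0],(v-K[1,2])/K[1,1],np.ones(d.shape)],-1)*d[...,None]
    P=(r-t.reshape(3))@R; P[d==0]=np.nan
    return im,d,P
E
python3 - <<'E'
from h import *
for n in("scene","top"):
    im,d,P=cloud(n); cv2.imwrite(f"pics/{n}0.png",im); np.savez(f"{n}0.npz",im=im,d=d,P=P)
    c=calibration(n);print(n,-np.array(c["R"]).T@np.array(c["t"]).ravel(),(d==0).mean())
s=sense();print(s)
E
```

```text
scene [ 1.32605878 -0.26971739  0.79253793] 0.003792517006802721
top [ 0.26368796 -0.06739593  1.37370732] 0.003907312925170068
{'clock': 0.1, 'joints': array([-1.42359424e+00,  1.24454793e-01,  1.65158093e+00, -2.46354410e-06,
        1.36755167e+00, -8.25936313e-02]), 'joint_vel': array([ 8.35053722e-05, -8.71184028e-04, -2.74375281e-03, -2.04057269e-03,
        1.28212441e-03, -5.78933405e-04]), 'tau': array([-2.89715790e-04, -4.24931788e+01, -3.66653574e+01, -7.91517891e-05,
        3.90530418e-03, -7.80645394e-06]), 'tcp_pos': array([ 0.14794126, -0.632313  ,  0.21694064]), 'orientation': array([[ 9.73712855e-01,  2.27778814e-01, -2.94957781e-04],
       [ 2.27778947e-01, -9.73710870e-01,  1.97281639e-03],
       [ 1.62162180e-04, -1.98814186e-03, -9.99998010e-01]]), 'ft_force': array([-0.61959357,  0.35195544, -0.58906361]), 'moment': array([ 0.01222402,  0.0276209 , -0.03954088]), 'grip_force': 0.0, 'finger_gap': 0.08518057709962228}
```

View pics/scene0.png

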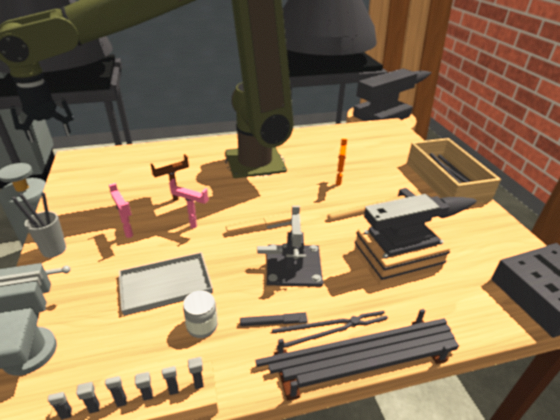

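View pics/top0.png

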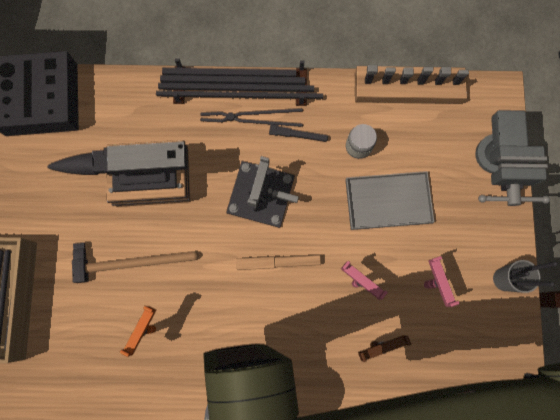

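The top view shows the stand at about (262,193), its crossbar at (260,180) and the pin handle at (283,196). The tray is at (390,200), the anvil face at (147,157) and the tin at (362,140). The brown, orange and pink look-alikes sit lower in the image.

```bash
cat > m.py <<'E'
from h import *
def rect(Q):
    (c,s,a)=cv2.minAreaRect((Q[:,:2]*1000).astype(np.float32)); b=cv2.boxPoints((c,s,a))
    e=[b[1]-b[0],b[2]-b[1]]; L=max(e,key=np.linalg.norm); return np.round(c,1),np.round(s,1),round(np.degrees(np.arctan2(L[1],L[0])),1)
if __name__=="__main__":
    D={n:np.load(n+"0.npz") for n in("top","scene")}
    T=D["top"]["P"]
    for (u,v) in [(262,193),(260,180),(283,196),(390,200),(147,157),(362,140),(300,135)]: print((u,v),np.round(T[v,u],3))
    c0=T[180,260,:2]
    for n in D:
        P=D[n]["P"].reshape(-1,3); P=P[~np.isnan(P[:,0])]
        r=np.linalg.norm(P[:,:2]-c0,axis=1)
        print(n,"hist",np.histogram(P[r<.13][:,2],np.arange(-.005,.21,.01))[0])
        for lo,hi,rr in((.132,.15,.075),(.155,.18,.08),(.05,.075,.13)):
            Q=P[(r<rr)&(P[:,2]>lo)&(P[:,2]<hi)]
            if len(Q)>5: print(lo,hi,len(Q),rect(Q),np.round(np.percentile(Q[:,2],[10,50,90]),4))
        a=T[157,147,:2]; Q=P[(np.linalg.norm(P[:,:2]-a,axis=1)<.13)&(P[:,2]>.165)&(P[:,2]<.215)]
        print("anvil",len(Q),rect(Q),np.round(np.percentile(Q[:,2],[5,25,50,75,95]),4))
        a=T[200,390,:2]; Q=P[(abs(P[:,0]-a[0])<.11)&(abs(P[:,1]-a[1])<.15)&(P[:,2]>.012)&(P[:,2]<.025)]
        print("tray",len(Q),rect(Q))
    im=D["top"]["im"]; a=cv2.resize(im[140:250,200:320],None,fx=6,fy=5.4,interpolation=cv2.INTER_CUBIC); cv2.imwrite("pics/topc.png",a)
    im=D["scene"]["im"]; a=cv2.resize(im[190:300,240:360],None,fx=6,fy=5.4,interpolation=cv2.INTER_CUBIC); cv2.imwrite("pics/scenec.png",a)
E
python3 m.py
```

```text
(262, 193) [ 0.556 -0.022  0.109]
(260, 180) [ 0.58  -0.018  0.143]
(283, 196) [ 0.559 -0.074  0.064]
(390, 200) [ 0.565 -0.363  0.005]
(147, 157) [0.619 0.247 0.192]
(362, 140) [ 0.705 -0.276  0.087]
(300, 135) [ 0.741 -0.119  0.014]
top hist [3544 1930  485   19   13   23   75  147   40   38   80   56   12   25
  290  105   42   33    0    0    0]
0.132 0.15 393 (array([573.4, -12.5]), array([ 22.5, 111.3]), np.float32(-14.6)) [0.1395 0.1432 0.1465]
0.155 0.18 75 (array([576.2, -13.3]), array([ 21.6, 117.6]), np.float32(-14.4)) [0.1599 0.1645 0.1682]
0.05 0.075 239 (array([566., -49.]), array([ 59.9, 123.5]), np.float32(-80.4)) [0.0579 0.0665 0.0706]
anvil 2512 (array([621.2, 268. ]), array([ 63.1, 216.9]), np.float32(-85.4)) [0.1754 0.1903 0.1934 0.1954 0.1979]
tray 463 (array([ 564.3, -354.7]), array([142. , 228.2]), np.float32(-84.5))
scene hist [2575 1454  203   44   50   69  113  148   52  119   61   49   11   31
  183   69   69   21    0    0    0]
0.132 0.15 233 (array([579.4, -16. ]), array([ 22.1, 118.3]), np.float32(-14.8)) [0.1381 0.1432 0.1456]
0.155 0.18 90 (array([577.3, -15.9]), array([ 22. , 121.5]), np.float32(-14.4)) [0.1563 0.1624 0.1663]
0.05 0.075 308 (array([574.3, -54. ]), array([121.2,  55.1]), np.float32(51.0)) [0.0537 0.0645 0.0707]
anvil 1808 (array([621.5, 266.6]), array([ 65.6, 220.3]), np.float32(-84.6)) [0.1687 0.1817 0.1929 0.1944 0.1957]
tray 659 (array([ 564.5, -360.1]), array([146.1, 220.1]), np.float32(-84.6))
```

View pics/topc.png

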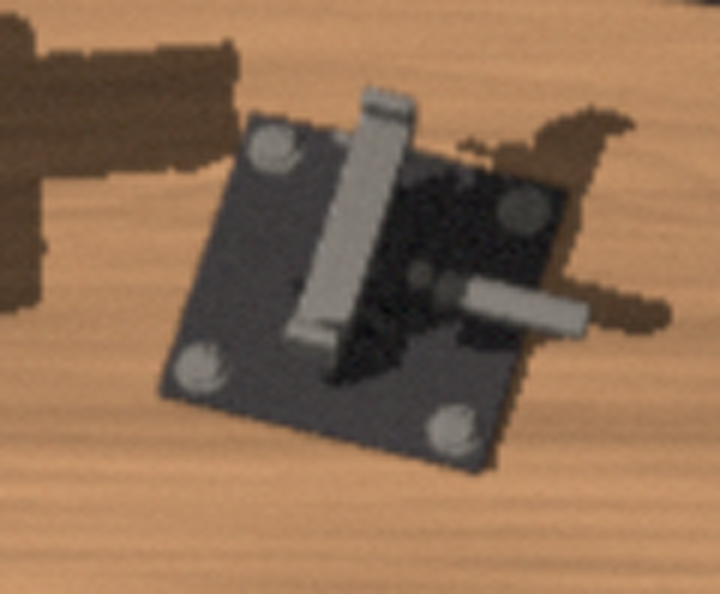

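View pics/scenec.png

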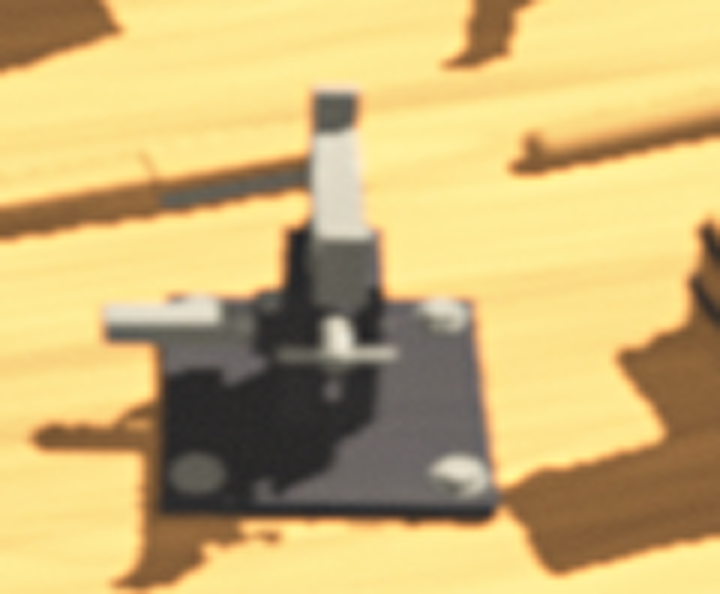

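The crops show the bar running from upper right to lower left. The pin handle leaves it at right angles on the lower-right side, at about (283,197) in the top view and (263,248) in the scene view. The clamp screw faces the scene camera. Next I refine these positions.

```bash
cat > loc.py <<'E'
from h import *
th=np.radians(-14.5); A=np.array([[np.cos(th),np.sin(th)],[-np.sin(th),np.cos(th)]]); O=np.array([.576,-.014])
def local(P): return np.c_[(P[:,:2]-O)@A.T,P[:,2]]*1000
def rep(tag,Q):
    if len(Q)<8: print(tag,len(Q));return
    print(tag,len(Q),"lo/hi x %.1f %.1f y %.1f %.1f"%(*np.percentile(Q[:,0],[2,98]),*np.percentile(Q[:,1],[2,98])),"med",np.round(np.median(Q,0),1),"zmean %.2f"%Q[:,2].mean())
def report(n,P,dx=0,dy=0):
    P=P.reshape(-1,3);P=P[~np.isnan(P[:,0])];L=local(P)
    b=lambda x0,x1,y0,y1,z0,z1:L[(L[:,0]>x0)&(L[:,0]<x1)&(L[:,1]>y0)&(L[:,1]<y1)&(L[:,2]>z0)&(L[:,2]<z1)]
    rep(n+" bar",b(-45,45,-20,20,133,153)); rep(n+" ends",b(-70,70,-20,20,154,175)); rep(n+" handle",b(-25,25,-115,-40,56,78))
    Q=b(-25,25,-100,-45,62,78); rep(n+" htop",Q)
    if len(Q)>8: print("  handle dir slope",np.polyfit(Q[:,1],Q[:,0],1)[0])
    a=np.array([.621,.245]); m=(abs(P[:,0]-a[0])<.02)&(abs(P[:,1]-a[1])<.06)&(P[:,2]>.17)&(P[:,2]<.215)
    F=P[m]*1000; c=np.c_[F[:,:2]-F[:,:2].mean(0),np.ones(len(F))]; print(n,"face",len(F),np.linalg.lstsq(c,F[:,2],rcond=None)[0],np.median(F[:,2]))
    m=(abs(P[:,0]-.564)<.05)&(abs(P[:,1]+.357)<.08); print(n,"tray z",np.median(P[m][:,2])*1000)
    m=(abs(P[:,0]-.45)<.05)&(abs(P[:,1]-.15)<.1); print(n,"bench",np.median(P[m][:,2])*1000)
E
python3 - <<'E'
from loc import *
for n in("top","scene"): report(n,np.load(n+"0.npz")["P"])
from scipy.spatial.transform import Rotation as Ro
s=sense();R=s["orientation"];y=np.array([np.cos(th),np.sin(th),0]);z=np.array([0,0,-1.]);D=np.c_[np.cross(y,z),y,z]
print("turn",Ro.from_matrix(R.T@D).as_rotvec())
E
```

```text
top bar 336 lo/hi x -42.4 42.5 y -10.1 11.3 med [ -0.2   0.4 143.2] zmean 143.16
top ends 79 lo/hi x -58.7 58.2 y -10.0 11.4 med [ 51.2   0.2 164.1] zmean 163.55
top handle 158 lo/hi x -6.7 9.7 y -100.0 -41.3 med [  0.7 -70.5  67. ] zmean 66.49
top htop 128 lo/hi x -6.7 9.1 y -98.3 -45.6 med [  0.9 -71.8  67.4] zmean 67.23
  handle dir slope 0.008640792137072124
top face 846 [-2.53589209e-04 -1.09306746e-03  1.94374115e+02] 194.40167227658634
top tray z 3.1207504476467847
top bench 0.7719283592749678
scene bar 154 lo/hi x -43.2 27.5 y -12.0 9.3 med [-10.3  -1.7 143.3] zmean 143.33
scene ends 95 lo/hi x -56.4 61.2 y -11.9 9.4 med [ 54.3  -1.1 162.2] zmean 161.38
scene handle 158 lo/hi x -4.3 12.3 y -102.6 -41.6 med [  7.3 -71.   65.5] zmean 64.53
scene htop 100 lo/hi x -4.4 11.3 y -97.6 -47.0 med [  5.5 -71.   66.8] zmean 66.57
  handle dir slope 0.008455672437021356
scene face 440 [ 7.24752177e-04 -4.68197791e-04  1.94340535e+02] 194.3801145054909
scene tray z 3.677766384516272
scene bench 0.8054345417280574
turn [-0.00169986 -0.00122732 -1.08792699]
```

send_rows(
  increments=[
    [[0, 0, -10], [0, 0, -0.1813], 1],
    [[0, 0, -10], [0, 0, -0.1813], 1],
    [[0, 0, -10], [0, 0, -0.1813], 1],
    [[0, 0, 0], [0, 0, -0.1813], 1],
    [[0, 0, 0], [0, 0, -0.1813], 1],
    [[0, 0, 0], [0, 0, -0.1813], 1],
    [[40, 17, 0], [0, 0, 0], 1],
    [[45, 19, 0], [0, 0, 0], 1],
    [[45, 19, 0], [0, 0, 0], 1],
    [[45, 19, 0], [0, 0, 0], 1],
    [[45, 19, 0], [0, 0, 0], 1],
    [[45, 19, 0], [0, 0, 0], 1],
  ],
)

```text
clock: 1.6
tcp_pos: [0.3234, -0.4028, 0.2476]
orientation: [[0.251, 0.968, -0.0], [0.968, -0.251, 0.001], [0.001, -0.0, -1.0]]
ft_force: [-0.3, -0.6, 0.1]
finger_gap: 0.0853
grip_force: 0.0
```

send_rows(
  increments=[
    [[45, 19, 0], [0, 0, 0], 1],
    [[45, 19, 0], [0, 0, 0], 1],
    [[45, 19, 0], [0, 0, 0], 1],
    [[45, 19, 0], [0, 0, 0], 1],
    [[45, 19, 0], [0, 0, 0], 1],
    [[45, 19, 0], [0, 0, 0], 1],
    [[45, 19, 0], [0, 0, 0], 1],
    [[40, 15, 0], [0, 0, 0], 1],
    [[0, 0, 0], [0, 0, 0], 1],
    [[0, 0, 0], [0, 0, 0], 1],
  ],
)

```text
clock: 2.85
tcp_pos: [0.5546, -0.098, 0.2476]
orientation: [[0.25, 0.968, -0.001], [0.968, -0.25, -0.0], [-0.0, -0.001, -1.0]]
ft_force: [0.2, -0.0, -0.4]
finger_gap: 0.0851
grip_force: 0.0
```

```bash
cat > st.py <<'E'
from loc import *
s=sense();p=s["tcp_pos"];L=local(p[None])[0];R=s["orientation"]
np.set_printoptions(suppress=True,precision=4)
print("clock",s["clock"],"tcp",p,"local",L.round(2),"F loc",(A@s["ft_force"][:2]).round(2),s["ft_force"][2].round(2),"M",s["moment"].round(2),"gap",s["finger_gap"],"grip",s["grip_force"])
print("yaw y_tool",np.degrees(np.arctan2(R[1,1],R[0,1])),"z",R[:,2])
E
python3 st.py
```

```text
clock 2.85 tcp [ 0.5546 -0.098   0.2476] local [  0.31 -86.7  247.58] F loc [0.16 0.01] -0.45 M [-0.   -0.   -0.08] gap 0.08514847099055493 grip 0.0
yaw y_tool -14.494031290463395 z [-0.0012 -0.0002 -1.    ]
```

send_rows(
  increments=[
    [[7, 1.2, 30], [0, 0, 0], 1],
    [[0, 0, 40], [0, 0, 0], 1],
    [[0, 0, 40], [0, 0, 0], 1],
    [[0, 0, 40], [0, 0, 0], 1],
    [[0, 0, 25], [0, 0, 0], 1],
    [[0, 0, 16], [0, 0, 0], 1],
    [[0, 0, 0], [0, 0, 0], 1],
    [[0, 0, 0], [0, 0, 0], 1],
  ],
)

```text
clock: 3.85
tcp_pos: [0.5589, -0.0919, 0.0586]
orientation: [[0.251, 0.968, 0.002], [0.968, -0.251, -0.001], [-0.0, 0.002, -1.0]]
ft_force: [-0.3, -0.6, 0.3]
finger_gap: 0.0854
grip_force: 0.0
```

```bash
python3 st.py; python3 - <<'E'
from loc import *
for n in("top","scene"):
    im,d,P=cloud(n); report(n,P)
    if n=="scene": cv2.imwrite("pics/s1.png",cv2.resize(im[150:310,200:380],None,fx=4.2,fy=3.7,interpolation=cv2.INTER_CUBIC))
E
```

```text
clock 3.85 tcp [ 0.5589 -0.0919  0.0586] local [  2.95 -79.73  58.57] F loc [-0.18 -0.64] 0.35 M [-0.   -0.09 -0.05] gap 0.08536532659415043 grip 0.0
yaw y_tool -14.535247666407262 z [ 0.0023 -0.0006 -1.    ]
top bar 64 lo/hi x -41.3 43.4 y 5.7 12.0 med [ 14.1   9.5 143.2] zmean 143.11
top ends 27 lo/hi x -57.7 58.5 y 1.8 11.9 med [ 52.3   7.8 164.7] zmean 163.90
top handle 0
top htop 0
top face 838 [3.70055613e-03 2.08389860e-03 1.94413805e+02] 194.47001612858404
top tray z 2.9332925193024213
top bench 0.7403323457636404
scene bar 155 lo/hi x -43.7 25.0 y -12.0 9.5 med [ -8.3  -1.7 143.3] zmean 142.99
scene ends 96 lo/hi x -56.8 61.0 y -11.8 9.5 med [ 55.   -1.1 161.5] zmean 161.23
scene handle 97 lo/hi x -3.8 12.0 y -102.9 -41.5 med [  7.5 -60.1  65.9] zmean 64.44
scene htop 54 lo/hi x -3.8 12.5 y -97.4 -46.9 med [  4.9 -58.9  66.7] zmean 66.57
  handle dir slope -0.05335119451760683
scene face 434 [-2.98276565e-03 -8.29273697e-04  1.94298266e+02] 194.32244927478737
scene tray z 3.6449857983123435
scene bench 0.8193131906140696
```

View pics/s1.png

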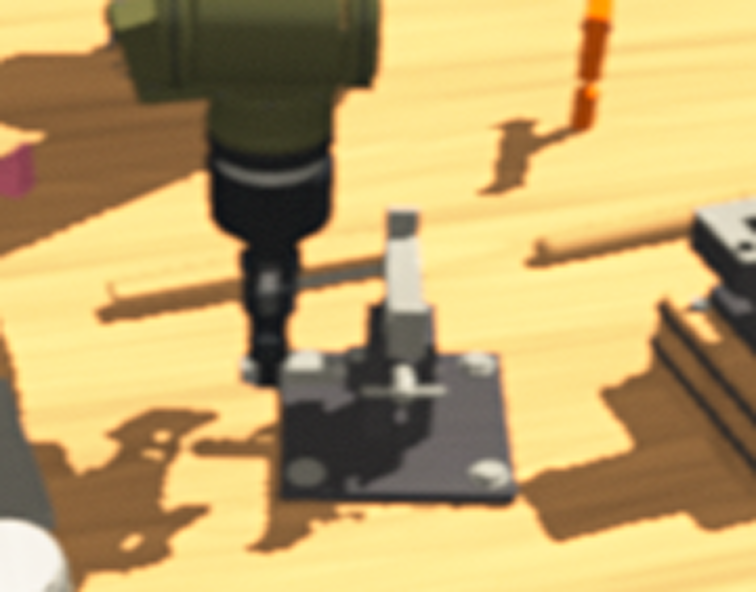

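The gripper straddles the handle. I close part way and check the side force.

send_rows(
  increments=[
    [[0, 0, 2], [0, 0, 0], 0],
    [[0, 0, 0], [0, 0, 0], -0.3],
    [[0, 0, 0], [0, 0, 0], -0.5],
    [[0, 0, 0], [0, 0, 0], -0.5],
    [[0, 0, 0], [0, 0, 0], -0.5],
    [[0, 0, 0], [0, 0, 0], -0.5],
  ],
)

```text
clock: 4.7
tcp_pos: [0.558, -0.0913, 0.0551]
orientation: [[0.25, 0.968, -0.0], [0.968, -0.25, 0.0], [0.0, -0.0, -1.0]]
ft_force: [0.4, 0.1, 0.2]
finger_gap: 0.0212
grip_force: 0.0
```

```bash
python3 st.py
```

```text
clock 4.7 tcp [ 0.558  -0.0913  0.0551] local [  1.91 -79.37  55.11] F loc [0.35 0.21] 0.23 M [ 0.02 -0.02 -0.05] gap 0.021249063564524925 grip 0.0
yaw y_tool -14.505472495021385 z [-0.  0. -1.]
```

No contact with 21 mm open, so it is centred to within 2.6 mm. I close fully.

send_rows(
  increments=[
    [[0, 0, 0], [0, 0, 0], -0.6],
    [[0, 0, 0], [0, 0, 0], -0.7],
    [[0, 0, 0], [0, 0, 0], -1],
    [[0, 0, 0], [0, 0, 0], -1],
    [[0, 0, 0], [0, 0, 0], -1],
  ],
)

```text
clock: 5.32
tcp_pos: [0.558, -0.0914, 0.0551]
orientation: [[0.251, 0.968, 0.0], [0.968, -0.251, -0.0], [-0.0, 0.0, -1.0]]
ft_force: [0.2, 0.8, 0.0]
finger_gap: -0.0001
grip_force: 0.0
```

```bash
python3 st.py
```

```text
clock 5.325 tcp [ 0.558  -0.0914  0.0551] local [  1.91 -79.41  55.14] F loc [-0.05  0.82] 0.03 M [-0.08  0.03 -0.01] gap -9.831219319724561e-05 grip 0.0
yaw y_tool -14.50856222874187 z [ 0. -0. -1.]
```

```bash
python3 - <<'E'
from loc import *
for n in("top","scene"):
    im,d,P=cloud(n); report(n,P)
    c=calibration(n);s=sense();K=np.array(c["K"])
    for o in(0,.011,-.008):
        q=K@(np.array(c["R"])@(s["tcp_pos"]+s["orientation"][:,2]*o)+np.array(c["t"]).ravel());print(n,o,q[:2]/q[2])
    if n=="scene": a=cv2.resize(im[200:280,220:340],None,fx=6,fy=6,interpolation=cv2.INTER_CUBIC)
    else: b=cv2.resize(im[140:250,200:320],None,fx=3,fy=3,interpolation=cv2.INTER_CUBIC)
cv2.imwrite("pics/s2.png",a);cv2.imwrite("pics/t2.png",b)
E
```

```text
top bar 66 lo/hi x -41.7 42.4 y 5.3 12.1 med [ 11.2   9.4 143.2] zmean 143.41
top ends 27 lo/hi x -57.5 58.4 y 2.1 12.0 med [ 52.5   7.7 164.4] zmean 163.71
top handle 0
top htop 0
top face 838 [-1.55203819e-03 -3.13657751e-03  1.94297612e+02] 194.23586031833253
top tray z 3.0272283700957803
top bench 0.650427354297666
top 0 [289.50102741 197.24356629]
top 0.011 [289.41518828 198.16081728]
top -0.008 [289.56432529 196.56718423]
scene bar 152 lo/hi x -42.2 25.4 y -11.9 9.6 med [ -9.7  -1.9 143.1] zmean 143.01
scene ends 96 lo/hi x -55.3 61.0 y -12.1 9.4 med [ 54.2  -1.4 161.8] zmean 161.18
scene handle 148 lo/hi x -4.6 12.1 y -102.7 -41.6 med [  8.  -69.6  65.9] zmean 64.83
scene htop 92 lo/hi x -4.7 11.7 y -97.6 -47.0 med [  7.5 -68.3  67.1] zmean 67.07
  handle dir slope -0.044172669466054734
scene face 442 [ 1.78743400e-03 -1.83902801e-03  1.94249131e+02] 194.24710924715978
scene tray z 3.632428497956733
scene bench 0.8742501940601414
scene 0 [264.85064187 250.50320994]
scene 0.011 [264.85053785 253.48717595]
scene -0.008 [264.85071833 248.30950469]
```

View pics/s2.png

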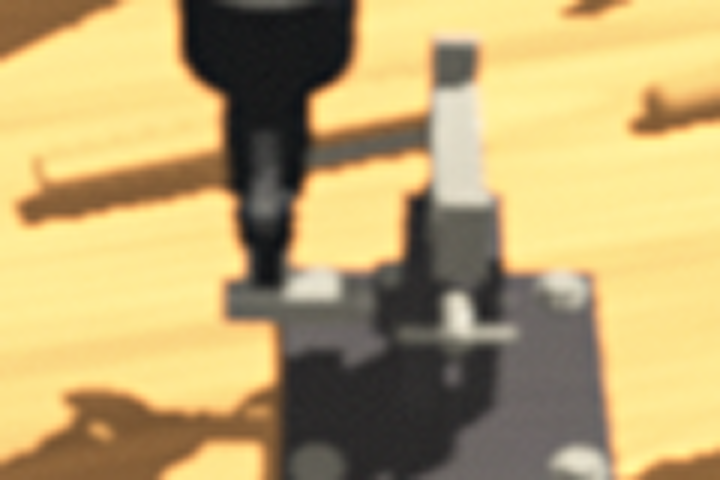

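```bash
python3 - <<'E'
from loc import *
im,d,P=cloud("scene")
for v in range(226,258,2):
    print(v,[tuple(local(P[v,u][None])[0].round().astype(int)) for u in (258,261,264,267,271,276)], im[v,264])
im,d,P=cloud("top")
L=local(P.reshape(-1,3)); m=(abs(L[:,0])<60)&(L[:,1]>-130)&(L[:,1]<-35)&(L[:,2]>40)&(L[:,2]<110); print(np.c_[L[m]].round()[::3])
E
```

```text
226 [(np.int64(18), np.int64(-96), np.int64(154)), (np.int64(44), np.int64(-88), np.int64(175)), (np.int64(43), np.int64(-80), np.int64(174)), (np.int64(43), np.int64(-73), np.int64(174)), (np.int64(-162), np.int64(-64), np.int64(5)), (np.int64(-167), np.int64(-49), np.int64(1))] [62 63 64]
228 [(np.int64(17), np.int64(-96), np.int64(147)), (np.int64(35), np.int64(-88), np.int64(161)), (np.int64(46), np.int64(-80), np.int64(171)), (np.int64(33), np.int64(-73), np.int64(160)), (np.int64(-155), np.int64(-64), np.int64(3)), (np.int64(-160), np.int64(-49), np.int64(-1))] [76 78 80]
230 [(np.int64(17), np.int64(-96), np.int64(139)), (np.int64(15), np.int64(-89), np.int64(138)), (np.int64(50), np.int64(-80), np.int64(168)), (np.int64(16), np.int64(-74), np.int64(139)), (np.int64(-147), np.int64(-64), np.int64(2)), (np.int64(-147), np.int64(-49), np.int64(2))] [91 94 97]
232 [(np.int64(18), np.int64(-96), np.int64(134)), (np.int64(45), np.int64(-88), np.int64(157)), (np.int64(54), np.int64(-80), np.int64(165)), (np.int64(43), np.int64(-73), np.int64(155)), (np.int64(-141), np.int64(-64), np
[... 2850 characters left out ...]
4(57)), (np.int64(8), np.int64(-63), np.int64(56)), (np.int64(9), np.int64(-49), np.int64(57))] [ 88  97 104]
254 [(np.int64(-43), np.int64(-100), np.int64(-1)), (np.int64(-42), np.int64(-91), np.int64(0)), (np.int64(-40), np.int64(-83), np.int64(2)), (np.int64(-29), np.int64(-74), np.int64(13)), (np.int64(-29), np.int64(-63), np.int64(13)), (np.int64(-26), np.int64(-49), np.int64(16))] [113 183 243]
256 [(np.int64(-34), np.int64(-100), np.int64(0)), (np.int64(-34), np.int64(-91), np.int64(0)), (np.int64(-36), np.int64(-83), np.int64(-2)), (np.int64(-23), np.int64(-74), np.int64(11)), (np.int64(-22), np.int64(-63), np.int64(12)), (np.int64(-22), np.int64(-49), np.int64(13))] [128 214 255]
[]
```

View pics/t2.png

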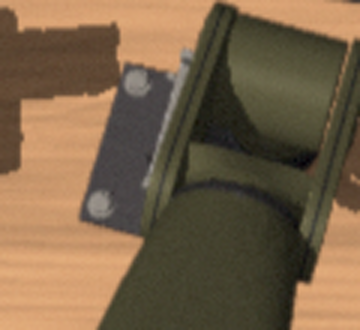

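The depth shows the fingers ending at about z = 68 mm, right at the handle's top, not 44 mm as expected. I'll lift and measure the true fingertip offset in free air.

send_rows(
  increments=[
    [[0, 0, -20], [0, 0, 0], -1],
    [[0, 0, -40], [0, 0, 0], -1],
    [[0, 0, 0], [0, 0, 0], -1],
    [[0, 0, 0], [0, 0, 0], -1],
  ],
)

```text
clock: 6.02
tcp_pos: [0.5583, -0.0914, 0.1162]
orientation: [[0.25, 0.968, 0.001], [0.968, -0.25, -0.0], [-0.0, 0.001, -1.0]]
ft_force: [-0.3, 0.5, -1.0]
finger_gap: 0.0002
grip_force: 0.0
```

```bash
python3 st.py; python3 - <<'E'
from loc import *
im,d,P=cloud("scene"); L=local(P.reshape(-1,3)).reshape(P.shape)
c=calibration("scene");s=sense();K=np.array(c["K"])
for o in(-.05,-.008,0,.011):
    q=K@(np.array(c["R"])@(s["tcp_pos"]+s["orientation"][:,2]*o)+np.array(c["t"]).ravel());print(o,q[:2]/q[2])
m=(abs(L[...,0])<35)&(abs(L[...,1]+80)<30)&(L[...,2]>72)
v,u=np.where(m);print(v.max())
for r in range(v.max()-16,v.max()+1): 
    k=m[r];print(r,np.where(k)[0][[0,-1]] if k.any() else None,L[r][k].mean(0).round(0) if k.any() else None)
cv2.imwrite("pics/s3.png",cv2.resize(im[180:270,210:330],None,fx=6,fy=6,interpolation=cv2.INTER_CUBIC))
E
```

```text
clock 6.025 tcp [ 0.5583 -0.0914  0.1162] local [  2.21 -79.36 116.15] F loc [-0.4  0.4] -0.97 M [-0.    0.03  0.02] gap 0.00018282929779819525 grip 0.0
yaw y_tool -14.50418556723184 z [ 0.0014 -0.0004 -1.    ]
-0.05 [264.8705427 218.4132392]
-0.008 [264.8693652  231.12717067]
0 [264.86914752 233.47758507]
0.011 [264.86885153 236.67348656]
230
214 [269 269] [ -4. -69. 175.]
215 None None
216 None None
217 [269 269] [ 10. -69. 177.]
218 [269 269] [ 13. -69. 175.]
219 None None
220 [258 269] [ 29. -82. 182.]
221 [261 269] [ 33. -80. 182.]
222 [259 266] [ 32. -84. 178.]
223 [260 268] [ 12. -81. 159.]
224 [260 268] [ 12. -81. 156.]
225 [260 268] [ 13. -81. 153.]
226 [260 268] [ 11. -81. 148.]
227 [260 268] [ 13. -81. 146.]
228 [260 268] [ 12. -81. 143.]
229 [260 268] [ 13. -81. 140.]
230 [260 267] [ 12. -83. 135.]
```

View pics/s3.png

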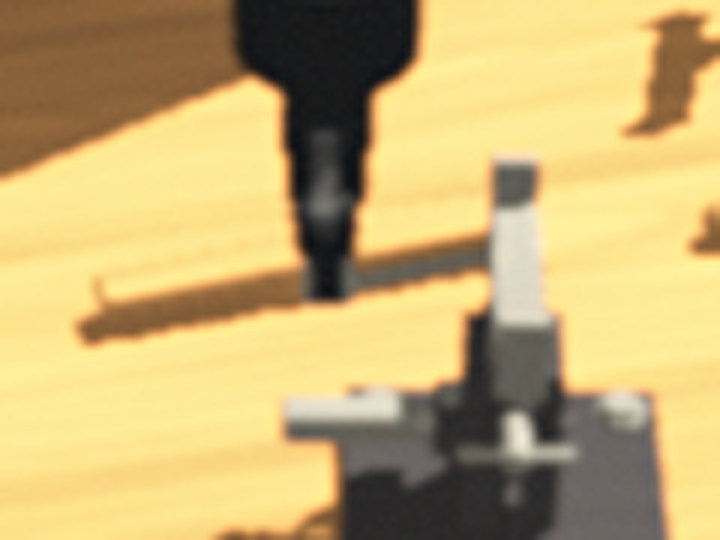

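The closed fingertips end at about (264,230), which is z ≈ 135 mm against a reported TCP of 116 mm. The real tips are therefore about 18 mm above the reported TCP, 29 mm short of the text, and the fingers had closed just above the handle. I go deeper by that amount.

send_rows(
  increments=[
    [[0, 0, 0], [0, 0, 0], 0.6],
    [[0, 0, 0], [0, 0, 0], 0.6],
    [[0, 0, 0], [0, 0, 0], 0.6],
    [[0, 0, 0], [0, 0, 0], 0.6],
    [[0, 0, 30], [0, 0, 0], 0.6],
    [[0, 0, 30], [0, 0, 0], 0.6],
    [[0, 0, 18], [0, 0, 0], 0.2],
    [[0, 0, 10], [0, 0, 0], 0],
    [[0, 0, 0], [0, 0, 0], -0.4],
    [[0, 0, 0], [0, 0, 0], -0.5],
    [[0, 0, 0], [0, 0, 0], -0.5],
  ],
)

```text
clock: 7.45
tcp_pos: [0.5588, -0.0916, 0.0283]
orientation: [[0.251, 0.968, 0.002], [0.968, -0.251, -0.0], [0.0, 0.002, -1.0]]
ft_force: [0.2, 0.6, 0.2]
finger_gap: 0.0213
grip_force: 0.0
```

```bash
python3 st.py
```

```text
clock 7.45 tcp [ 0.5588 -0.0916  0.0283] local [  2.79 -79.39  28.27] F loc [0.09 0.61] 0.17 M [-0.06 -0.   -0.05] gap 0.021346061255277635 grip 0.0
yaw y_tool -14.509815544875368 z [ 0.002  -0.0005 -1.    ]
```

send_rows(
  increments=[
    [[0, 0, 0], [0, 0, 0], -0.6],
    [[0, 0, 0], [0, 0, 0], -0.7],
    [[0, 0, 0], [0, 0, 0], -1],
    [[0, 0, 0], [0, 0, 0], -1],
    [[0, 0, 0], [0, 0, 0], -1],
  ],
)

```text
clock: 8.07
tcp_pos: [0.5585, -0.0915, 0.0277]
orientation: [[0.251, 0.968, 0.001], [0.968, -0.251, -0.0], [0.0, 0.001, -1.0]]
ft_force: [0.6, -0.6, 3.6]
finger_gap: 0.015
grip_force: 59.6
```

```bash
python3 st.py
```

```text
clock 8.075 tcp [ 0.5585 -0.0915  0.0277] local [  2.45 -79.37  27.66] F loc [ 0.7  -0.44] 3.62 M [ 0.11 -0.17 -0.04] gap 0.014959734213046407 grip 59.586541056632996
yaw y_tool -14.513718993810153 z [ 0.0012 -0.0002 -1.    ]
```

The handle is gripped with little side force. I pull along -y.

send_rows(
  increments=[
    [[-1, 0, 0], [0, 0, 0], -1],
    [[-2, 0, 0], [0, 0, 0], -1],
    [[-3, 0, 0], [0, 0, 0], -1],
    [[-4, 0, 0], [0, 0, 0], -1],
    [[-6, 0, 0], [0, 0, 0], -1],
    [[-7, 0, 0], [0, 0, 0], -1],
    [[-7, 0, 0], [0, 0, 0], -1],
  ],
)

```text
clock: 8.95
tcp_pos: [0.5505, -0.1177, 0.0267]
orientation: [[0.251, 0.968, 0.0], [0.968, -0.251, 0.005], [0.005, -0.001, -1.0]]
ft_force: [3.2, 10.8, 2.2]
finger_gap: 0.0155
grip_force: 59.5
```

```bash
python3 st.py
```

```text
clock 8.95 tcp [ 0.5505 -0.1177  0.0267] local [   1.25 -106.75   26.67] F loc [ 0.36 11.26] 2.23 M [ 1.87 -0.53 -0.02] gap 0.015486451423139112 grip 59.49598789215088
yaw y_tool -14.54428157175403 z [ 0.0001  0.0054 -1.    ]
```

send_rows(
  increments=[
    [[-7, 0, 0], [0, 0, 0], -1],
    [[-7, 0, 0], [0, 0, 0], -1],
    [[-7, 0, 0], [0, 0, 0], -1],
    [[-7, 0, 0], [0, 0, 0], -1],
    [[-7, 0, 0], [0, 0, 0], -1],
    [[-7, 0, 0], [0, 0, 0], -1],
    [[-7, 0, 0], [0, 0, 0], -1],
    [[-7, 0, 0], [0, 0, 0], -1],
    [[-9, 0, 0], [0, 0, 0], -1],
    [[0, 0, 0], [0, 0, 0], -1],
  ],
)

```text
clock: 10.2
tcp_pos: [0.534, -0.184, 0.0272]
orientation: [[0.251, 0.968, 0.0], [0.968, -0.251, -0.0], [-0.0, 0.0, -1.0]]
ft_force: [-0.3, -0.2, -0.2]
finger_gap: 0.0152
grip_force: 59.1
```

```bash
python3 st.py; python3 - <<'E'
from loc import *
im,d,P=cloud("scene"); cv2.imwrite("pics/s4.png",cv2.resize(im[170:330,140:340],None,fx=4,fy=3.7,interpolation=cv2.INTER_CUBIC))
report("s",P)
E
```

```text
clock 10.2 tcp [ 0.534  -0.184   0.0272] local [   1.94 -175.1    27.19] F loc [-0.29 -0.27] -0.18 M [ 0.01  0.06 -0.03] gap 0.015159260873264503 grip 59.05715346336365
yaw y_tool -14.56370727048087 z [ 0.0001 -0.0001 -1.    ]
s bar 154 lo/hi x -43.3 24.8 y -11.9 9.5 med [ -9.6  -1.4 143.5] zmean 143.24
s ends 91 lo/hi x -55.9 61.0 y -12.0 9.3 med [ 53.9  -1.2 162.2] zmean 161.44
s handle 63 lo/hi x 0.7 8.3 y -113.7 -71.6 med [  4.9 -92.4  61.9] zmean 61.30
s htop 19 lo/hi x 0.9 8.9 y -97.6 -71.9 med [  4.4 -84.3  63.9] zmean 64.12
  handle dir slope 0.024067061694018562
s face 437 [ 4.62080767e-03 -3.21173280e-03  1.94258513e+02] 194.28267934205746
s tray z 3.5689861938889873
s bench 0.9046108189319407
```

View pics/s4.png

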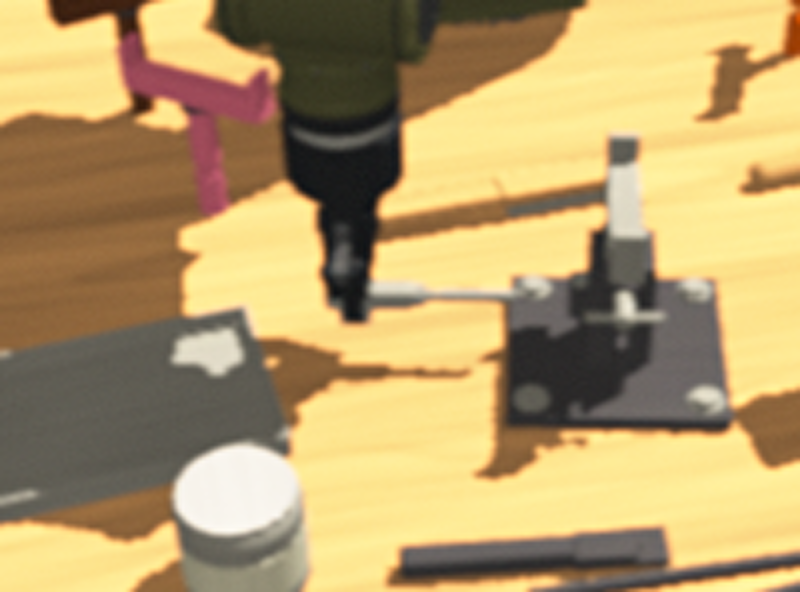

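The pin is fully out and held; its shank end at about (267,250) is clear of the socket. I lift and carry it to the tray.

send_rows(
  increments=[
    [[0, 0, -25], [0, 0, 0], -1],
    [[0, 0, -35], [0, 0, 0], -1],
    [[-20, 7, 0], [0, 0, 0], -1],
    [[-30, 11, 0], [0, 0, 0], -1],
    [[-34, 13, 0], [0, 0, 0], -1],
    [[-34, 13, 0], [0, 0, 0], -1],
    [[-34, 12, 0], [0, 0, 0], -1],
    [[-30, 10, 0], [0, 0, 0], -1],
    [[-19, 6.5, 0], [0, 0, 0], -1],
    [[0, 0, 0], [0, 0, 0], -1],
    [[0, 0, 0], [0, 0, 0], -1],
  ],
)

```text
clock: 11.62
tcp_pos: [0.5538, -0.3951, 0.0865]
orientation: [[0.25, 0.968, -0.001], [0.968, -0.25, 0.001], [0.001, -0.001, -1.0]]
ft_force: [-0.5, -0.1, -1.8]
finger_gap: 0.015
grip_force: 59.0
```

```bash
python3 st.py; python3 - <<'E'
from loc import *
im,d,P=cloud("scene"); L=P.reshape(-1,3)*1000
m=(abs(L[:,0]-554)<90)&(abs(L[:,1]+380)<90)&(L[:,2]>55)&(L[:,2]<135)
Q=L[m]; print(len(Q))
for z in range(60,140,8):
    q=Q[(Q[:,2]>z-4)&(Q[:,2]<z+4)]
    if len(q): print(z,len(q),q[:,:2].min(0).round(),q[:,:2].max(0).round())
E
```

```text
clock 11.625 tcp [ 0.5538 -0.3951  0.0865] local [  73.88 -374.51   86.47] F loc [-0.43 -0.24] -1.82 M [0.03 0.01 0.01] gap 0.015002188870022574 grip 59.0323930978775
yaw y_tool -14.484887300855672 z [-0.0009  0.0012 -1.    ]
342
100 7 [ 563. -408.] [ 568. -394.]
108 21 [ 555. -418.] [ 574. -357.]
116 97 [ 555. -417.] [ 585. -294.]
124 181 [ 544. -411.] [ 585. -294.]
132 36 [ 539. -408.] [ 576. -359.]
```

send_rows(
  increments=[
    [[0, 0, 20], [0, 0, 0], -1],
    [[0, 0, 30], [0, 0, 0], -1],
    [[0, 0, 25], [0, 0, 0], -1],
    [[0, 0, 12], [0, 0, 0], -1],
    [[0, 0, 5], [0, 0, 0], -1],
    [[0, 0, 3], [0, 0, 0], -1],
    [[0, 0, 0], [0, 0, 0], -1],
    [[0, 0, 0], [0, 0, 0], -1],
  ],
)

```text
clock: 12.68
tcp_pos: [0.5545, -0.3965, -0.0069]
orientation: [[0.251, 0.968, 0.001], [0.968, -0.251, -0.001], [-0.001, 0.001, -1.0]]
ft_force: [0.3, -0.2, -0.9]
finger_gap: 0.0149
grip_force: 59.0
```

```bash
python3 st.py
```

```text
clock 12.675 tcp [ 0.5545 -0.3965 -0.0069] local [  75.01 -375.7    -6.86] F loc [ 0.36 -0.16] -0.92 M [-0.08  0.04 -0.06] gap 0.014864544309087095 grip 59.03048872947693
yaw y_tool -14.509945373167085 z [ 0.0013 -0.001  -1.    ]
```

send_rows(
  increments=[
    [[0, 0, 2], [0, 0, 0], -1],
    [[0, 0, 2], [0, 0, 0], -1],
    [[0, 0, 0], [0, 0, 0], -0.5],
    [[0, 0, 0], [0, 0, 0], -0.3],
    [[0, 0, 0], [0, 0, 0], -0.1],
    [[0, 0, 0], [0, 0, 0], -0.1],
    [[0, 0, 0], [0, 0, 0], -0.1],
    [[0, 0, -20], [0, 0, 0], -0.1],
    [[0, 0, -40], [0, 0, 0], -0.1],
    [[0, 0, -50], [0, 0, 0], 0],
    [[0, 0, -50], [0, 0, 0], 0.2],
    [[0, 0, -40], [0, 0, 0], 0.2],
  ],
)

```text
clock: 14.18
tcp_pos: [0.5536, -0.3959, 0.191]
orientation: [[0.251, 0.968, 0.0], [0.968, -0.251, -0.001], [-0.001, 0.001, -1.0]]
ft_force: [1.2, 0.6, -0.6]
finger_gap: 0.0509
grip_force: 0.0
```

```bash
python3 st.py; python3 - <<'E'
from loc import *
im,d,P=cloud("scene"); L=P.reshape(-1,3)*1000
m=(abs(L[:,0]-564)<62)&(abs(L[:,1]+357)<100)&(L[:,2]>9)&(L[:,2]<40)
print(m.sum(),L[m].min(0).round(),L[m].max(0).round())
cv2.imwrite("pics/s5.png",cv2.resize(im[220:340,100:260],None,fx=4.5,fy=4.5,interpolation=cv2.INTER_CUBIC))
E
```

```text
clock 14.175 tcp [ 0.5536 -0.3959  0.191 ] local [  73.99 -375.35  191.04] F loc [1.04 0.84] -0.63 M [-0.03 -0.04 -0.01] gap 0.05087069834475405 grip 0.0
yaw y_tool -14.509303814678786 z [ 0.0004 -0.0006 -1.    ]
379 [ 502. -457.    9.] [ 626. -257.   26.]
```

```bash
python3 - <<'E'
from loc import *
print(sense()["joints"])
for n in("top","scene"):
    im,d,P=cloud(n); L=local(P.reshape(-1,3)); L=L[~np.isnan(L[:,0])]
    Q=L[(abs(L[:,0])<70)&(abs(L[:,1])<16)&(L[:,2]>135)&(L[:,2]<175)]
    c,s,a=cv2.minAreaRect(Q[:,:2].astype(np.float32)); print(n,len(Q),c,s,a)
    B=Q[(abs(Q[:,0])<45)&(Q[:,2]<150)]; xs=np.arange(-40,41,10)
    e=[(x,*np.percentile(B[abs(B[:,0]-x)<6][:,1],[4,96])) for x in xs if (abs(B[:,0]-x)<6).sum()>8]; e=np.array(e)
    print(" edge slopes deg",[np.degrees(np.polyfit(e[:,0],e[:,k],1)[0]).round(2) for k in(1,2)],"centre y",e[:,1:].mean().round(2))
    # pin in tray, lengthways rows in the stand-aligned frame
    W=P.reshape(-1,3)*1000; m=(abs(W[:,0]-564)<50)&(abs(W[:,1]+357)<90)&(W[:,2]>10)&(W[:,2]<40); q=W[m]
    if len(q)>5: print(" pin",len(q),cv2.minAreaRect(q[:,:2].astype(np.float32)),q[:,2].max(),np.median(q[:,2]))
E
```

```text
[-6.99463411e-01  2.02114580e-01  1.59650503e+00 -1.86889933e-04
  1.33259762e+00 -4.46232095e-01]
top 466 (0.21995925903320312, 0.7666406631469727) (22.870800018310547, 117.68885803222656) 89.80926513671875
 edge slopes deg [np.float64(-0.52), np.float64(-0.13)] centre y 0.45
 pin 95 ((572.5946044921875, -319.1225280761719), (50.086219787597656, 94.08473205566406), 24.34588050842285) 22.588963113521928 16.10733821718242
scene 342 (-0.4294166564941406, -1.0211429595947266) (22.141040802001953, 125.11096954345703) 89.86302185058594
 edge slopes deg [np.float64(1.5), np.float64(0.42)] centre y -1.31
 pin 275 ((564.3990478515625, -356.614501953125), (126.25011444091797, 20.28181266784668), 77.44178009033203) 24.98735678332737 18.13716852642495
```

The fit confirms the pin in the tray: centre (564,-357), 126 mm long, at about floor height. Next is the bar.

send_rows(
  increments=[
    [[25, -5, -20], [0, 0, 0], 0.2],
    [[50, -9.5, 0], [0, 0, 0], 0.2],
    [[50, -9.5, 0], [0, 0, 0], 0.2],
    [[50, -9.5, 0], [0, 0, 0], 0.2],
    [[50, -9.5, 0], [0, 0, 0], 0.2],
    [[50, -9.5, 0], [0, 0, 0], 0.2],
    [[50, -10, 0], [0, 0, 0], 0.2],
    [[50, -10, 0], [0, 0, 0], 0.2],
    [[0, 0, 0], [0, 0, 0], 0.2],
  ],
)

```text
clock: 15.45
tcp_pos: [0.5763, -0.0119, 0.206]
orientation: [[0.246, 0.969, -0.004], [0.969, -0.246, 0.001], [-0.0, -0.004, -1.0]]
ft_force: [-0.0, 0.2, -0.1]
finger_gap: 0.0511
grip_force: 0.0
```

send_rows(
  increments=[
    [[0, 0, 0], [0, 0, -0.1745], 0.2],
    [[0, 0, 0], [0, 0, -0.1745], 0.2],
    [[0, 0, 0], [0, 0, -0.1745], 0.2],
    [[0, 0, 0], [0, 0, -0.1745], 0.2],
    [[0, 0, 0], [0, 0, -0.1745], 0.2],
    [[0, 0, 0], [0, 0, -0.1745], 0.2],
    [[0, 0, 0], [0, 0, -0.1745], 0.2],
    [[0, 0, 0], [0, 0, -0.1745], 0.2],
    [[0, 0, 0], [0, 0, -0.1748], 0.2],
    [[0, 0, 0], [0, 0, 0], 0.2],
    [[0, 0, 0], [0, 0, 0], 0.2],
  ],
)

```text
clock: 16.82
tcp_pos: [0.5773, -0.0154, 0.2073]
orientation: [[-0.967, 0.254, -0.002], [0.254, 0.967, -0.0], [0.001, -0.0, -1.0]]
ft_force: [0.7, -0.2, 0.4]
finger_gap: 0.051
grip_force: 0.0
```

```bash
python3 st.py
```

```text
clock 16.825 tcp [ 0.5773 -0.0154  0.2073] local [  1.58  -1.07 207.3 ] F loc [0.72 0.01] 0.39 M [-0.03 -0.03 -0.07] gap 0.05101463297821161 grip 0.0
yaw y_tool 75.31207130078356 z [-0.0015 -0.     -1.    ]
```

send_rows(
  increments=[
    [[0, 0.7, 20], [0, 0, -0.003], 0.2],
    [[0, 0, 30], [0, 0, 0], 0.2],
    [[0, 0, 25], [0, 0, 0], 0.2],
    [[0, 0, 15], [0, 0, 0], 0.2],
    [[0, 0, 10], [0, 0, 0], 0.2],
    [[0, 0, 6], [0, 0, 0], 0.2],
    [[0, 0, 0], [0, 0, 0], -0.2],
    [[0, 0, 0], [0, 0, 0], -0.35],
    [[0, 0, 0], [0, 0, 0], -0.35],
    [[0, 0, 0], [0, 0, 0], -0.35],
  ],
)

```text
clock: 18.08
tcp_pos: [0.5782, -0.0142, 0.1026]
orientation: [[-0.969, 0.248, 0.001], [0.248, 0.969, -0.0], [-0.001, 0.0, -1.0]]
ft_force: [0.2, 0.4, -0.8]
finger_gap: 0.0273
grip_force: 0.0
```

```bash
python3 st.py
```

```text
clock 18.075 tcp [ 0.5782 -0.0142  0.1026] local [  2.19   0.37 102.61] F loc [0.06 0.43] -0.84 M [ 0.01  0.01 -0.01] gap 0.02726821690419378 grip 0.0
yaw y_tool 75.66456609836509 z [ 0.0009 -0.0001 -1.    ]
```

No contact at 27 mm. I close gently.

send_rows(
  increments=[
    [[0, 0, 0], [0, 0, 0], -0.4],
    [[0, 0, 0], [0, 0, 0], -0.43],
    [[0, 0, 0], [0, 0, 0], -0.46],
    [[0, 0, 0], [0, 0, 0], -0.49],
  ],
)

```text
clock: 18.58
tcp_pos: [0.578, -0.0139, 0.1022]
orientation: [[-0.969, 0.248, 0.0], [0.248, 0.969, 0.001], [-0.0, 0.001, -1.0]]
ft_force: [0.0, 1.6, 0.5]
finger_gap: 0.0218
grip_force: 7.8
```

```bash
python3 st.py
```

```text
clock 18.575 tcp [ 0.578  -0.0139  0.1022] local [  1.92   0.6  102.21] F loc [-0.38  1.54] 0.49 M [ 0.3  -0.08  0.06] gap 0.021813769739189335 grip 7.76623360812664
yaw y_tool 75.65871486726087 z [ 0.0002  0.0006 -1.    ]
```

send_rows(
  increments=[
    [[0, 0, 0], [0, 0, 0], -0.6],
    [[0, 0, 0], [0, 0, 0], -1],
    [[0, 0, 0], [0, 0, 0], -1],
    [[0, 0, 0], [0, 0, 0], -1],
  ],
)

```text
clock: 19.08
tcp_pos: [0.5781, -0.0139, 0.1024]
orientation: [[-0.969, 0.248, 0.0], [0.248, 0.969, 0.001], [-0.0, 0.001, -1.0]]
ft_force: [0.3, 3.5, 2.2]
finger_gap: 0.0207
grip_force: 59.5
```

```bash
python3 st.py
```

```text
clock 19.075 tcp [ 0.5781 -0.0139  0.1024] local [  1.99   0.61 102.38] F loc [-0.56  3.44] 2.2 M [ 0.69 -0.01  0.04] gap 0.020696370021894853 grip 59.50646851211786
yaw y_tool 75.66477866430871 z [ 0.0004  0.0005 -1.    ]
```

send_rows(
  increments=[
    [[0, 0.4, 0], [0, 0, 0], -1],
    [[0, 0, -2], [0, 0, 0], -1],
    [[0, 0, -3], [0, 0, 0], -1],
    [[0, 0, -3], [0, 0, 0], -1],
    [[0, 0, 0], [0, 0, 0], -1],
  ],
)

```text
clock: 19.7
tcp_pos: [0.5776, -0.0139, 0.1078]
orientation: [[-0.969, 0.248, -0.001], [0.248, 0.969, -0.0], [0.0, -0.0, -1.0]]
ft_force: [4.7, 1.7, -9.9]
finger_gap: 0.0212
grip_force: 59.3
```

```bash
python3 st.py
```

```text
clock 19.7 tcp [ 0.5776 -0.0139  0.1078] local [  1.57   0.5  107.76] F loc [4.15 2.86] -9.87 M [ 0.32 -1.1   0.04] gap 0.021204981120998587 grip 59.2507641389966
yaw y_tool 75.65896891426704 z [-0.0005 -0.0001 -1.    ]
```

send_rows(
  increments=[
    [[-0.6, 0.4, -3], [0, 0, 0], -1],
    [[0, 0, -4], [0, 0, 0], -1],
    [[0, 0, -4], [0, 0, 0], -1],
    [[0, 0, -4], [0, 0, 0], -1],
    [[0, 0, 0], [0, 0, 0], -1],
    [[0, 0, 0], [0, 0, 0], -1],
  ],
)

```text
clock: 20.45
tcp_pos: [0.578, -0.0137, 0.1253]
orientation: [[-0.969, 0.248, -0.002], [0.248, 0.969, -0.0], [0.002, -0.001, -1.0]]
ft_force: [-0.9, -1.0, -4.3]
finger_gap: 0.021
grip_force: 60.0
```

```bash
python3 st.py
```

```text
clock 20.45 tcp [ 0.578  -0.0137  0.1253] local [  1.9    0.81 125.34] F loc [-0.58 -1.19] -4.27 M [-0.16  0.35 -0.05] gap 0.02099824425611787 grip 60.01013883582573
yaw y_tool 75.66720700959425 z [-0.0017 -0.0003 -1.    ]
```

send_rows(
  increments=[
    [[0, 0, -4], [0, 0, 0], -1],
    [[0, 0, -4], [0, 0, 0], -1],
    [[0, 0, -4], [0, 0, 0], -1],
    [[0, 0, -4], [0, 0, 0], -1],
    [[0, 0, -4], [0, 0, 0], -1],
    [[0, 0, -3], [0, 0, 0], -1],
    [[0, 0, 0], [0, 0, 0], -1],
    [[0, 0, 0], [0, 0, 0], -1],
    [[0, 0, 0], [0, 0, 0], -1],
  ],
)

```text
clock: 21.58
tcp_pos: [0.5788, -0.0135, 0.1483]
orientation: [[-0.969, 0.248, 0.0], [0.248, 0.969, 0.0], [-0.0, 0.0, -1.0]]
ft_force: [-1.6, 0.3, -4.9]
finger_gap: 0.0207
grip_force: 60.0
```

```bash
cat > lv.py <<'E'
from loc import *
for n in("top","scene"):
    for k in range(2):
        im,d,P=cloud(n); W=P.reshape(-1,3); W=W[~np.isnan(W[:,0])]; L=local(W)
        f=[np.median(L[(abs(L[:,1])<9)&(L[:,0]>a)&(L[:,0]<b)&(L[:,2]>175)&(L[:,2]<203)][:,2]).round(2) for a,b in((-45,-14),(16,45),(-45,45))]
        # near the post of the grip, restricted to the bar's top
        q=L[(abs(L[:,1])<9)&(abs(L[:,0])>14)&(abs(L[:,0])<45)&(L[:,2]>183)&(L[:,2]<200)]
        F=W[(abs(W[:,0]-.621)<.02)&(abs(W[:,1]-.245)<.06)&(W[:,2]>.18)&(W[:,2]<.205)][:,2]*1000
        e=L[(abs(L[:,1])<9)&(abs(L[:,0])>48)&(abs(L[:,0])<60)&(L[:,2]>203)&(L[:,2]<225)]
        print(n,"bar",f,len(q),q[:,2].mean().round(2),np.median(q[:,2]).round(2),"face",F.mean().round(2),np.median(F).round(2),"ends max",len(e),np.percentile(e[:,2],80).round(1) if len(e) else None)
E
python3 st.py; python3 lv.py
```

```text
clock 21.575 tcp [ 0.5788 -0.0135  0.1483] local [  2.61   1.14 148.26] F loc [-1.58 -0.12] -4.87 M [0.15 0.5  0.03] gap 0.02073165919686496 grip 59.96654687449336
yaw y_tool 75.66321742392464 z [ 0.0003  0.     -1.    ]
top bar [np.float64(nan), np.float64(nan), np.float64(nan)] 0 nan nan face 194.49 194.55 ends max 0 None
top bar [np.float64(nan), np.float64(nan), np.float64(nan)] 0 nan nan face 194.33 194.31 ends max 0 None
scene bar [np.float64(189.0), np.float64(189.41), np.float64(189.2)] 75 189.14 189.12 face 194.26 194.31 ends max 18 212.4
scene bar [np.float64(189.2), np.float64(189.07), np.float64(189.28)] 71 189.18 189.12 face 194.41 194.38 ends max 17 211.9
  return _methods._mean(a, axis=axis, dtype=dtype,
  ret = ret.dtype.type(ret / rcount)
lv.py:10: RuntimeWarning: Mean of empty slice.
  print(n,"bar",f,len(q),q[:,2].mean().round(2),np.median(q[:,2]).round(2),"face",F.mean().round(2),np.median(F).round(2),"ends max",len(e),np.percentile(e[:,2],80).round(1) if len(e) else None)
```

send_rows(
  increments=[
    [[0, 0, -2], [0, 0, 0], -1],
    [[0, 0, -2], [0, 0, 0], -1],
    [[0, 0, -1], [0, 0, 0], -1],
    [[0, 0, 0], [0, 0, 0], -1],
    [[0, 0, 0], [0, 0, 0], -1],
    [[0, 0, 0], [0, 0, 0], -1],
    [[0, 0, 0], [0, 0, 0], -1],
  ],
)

```text
clock: 22.65
tcp_pos: [0.5788, -0.0136, 0.1532]
orientation: [[-0.969, 0.248, 0.0], [0.248, 0.969, -0.0], [-0.0, -0.0, -1.0]]
ft_force: [-1.2, -0.0, -5.2]
finger_gap: 0.0212
grip_force: 59.9
```

```bash
python3 st.py; python3 -W ignore lv.py; python3 - <<'E'
from h import *
im,_=read_camera("scene"); cv2.imwrite("pics/end.png",cv2.resize(im[130:350,100:460],None,fx=2.2,fy=2.2,interpolation=cv2.INTER_CUBIC))
E
```

```text
clock 22.65 tcp [ 0.5788 -0.0136  0.1532] local [  2.57   1.12 153.24] F loc [-1.17 -0.33] -5.18 M [0.12 0.5  0.02] gap 0.02117353178220089 grip 59.863076750189066
yaw y_tool 75.66746957261019 z [ 0.0002 -0.0001 -1.    ]
top bar [np.float64(nan), np.float64(nan), np.float64(nan)] 0 nan nan face 194.41 194.35 ends max 0 None
top bar [np.float64(nan), np.float64(nan), np.float64(nan)] 0 nan nan face 194.19 194.26 ends max 0 None
scene bar [np.float64(194.11), np.float64(195.13), np.float64(194.23)] 70 194.3 194.21 face 194.2 194.21 ends max 29 216.4
scene bar [np.float64(194.2), np.float64(194.34), np.float64(194.25)] 66 194.28 194.18 face 194.27 194.26 ends max 30 216.0
```

View pics/end.png

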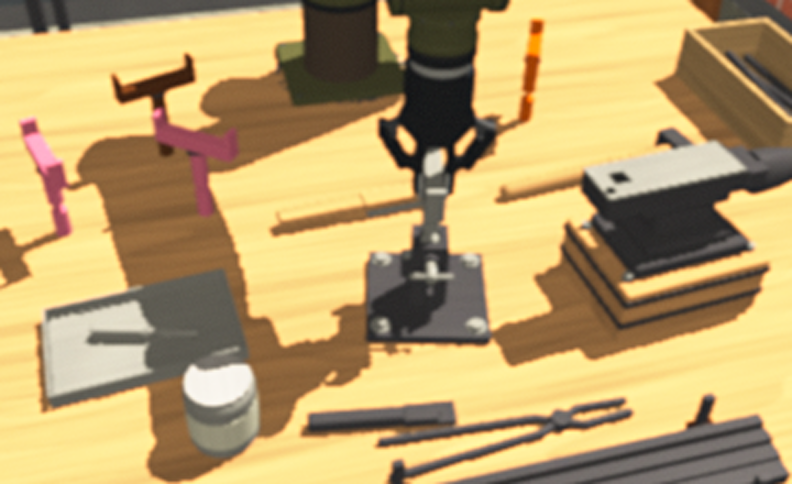

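The pin lies in the tray at about (140,337) in the crop. The bar is held at 194.2 mm and the anvil face measures 194.2 mm; side forces are small and everything else is untouched.

```bash
python3 -c "from plant import finish_job; print(finish_job())"
```

```text
the job is handed in; nothing more can be done
None
```

The job is handed in: the pin is in the steel tray, and the arm is still gripping the rest with its crossbar top level with the anvil's face (both measure about 194 mm), ready for you to tighten the clamp screw.

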